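# Fit a pasta die onto the three studs of an extruder head

### The job

Fit the white pasta die onto the extruder head that stands face up on the bench: lift the die by its square hub, lower it over the head's centre spigot, and turn it there with light downward pressure until its three holes find the three brass studs. Then press it gently down until it is fully home, flat on the steel ring, and let go. Never ram or force it against the head, and leave the flour jar, the bowl and the dough scraper where they are.

Things in the scene. Friction and masses are not known exactly. Their poses are not given: they have to be found in the camera images.
- die: White plastic pasta die, 0.21 to 0.29 kg: a round disc 112 mm in diameter, 12 mm thick, lying flat on the bench, with a square hub rising from its middle, three stud holes near its rim and brass inserts between the holes. Origin: centre of the underside; z up, x towards the first hole.
- die_hub (a point): Centre of the top of the die's square hub, 52 mm above the die's underside. The hub is 34 x 34 mm, its sides parallel to the die's x and y. From below, a blind bore 22 mm in diameter and 38 mm deep runs up its middle.
- die_hole (a point): Centre of the first stud hole of the die, at the underside, 42 mm from the die's axis along its +x. The three holes are alike: plain through holes 12 mm in diameter, 120 degrees apart on a 42 mm radius.
- head: Steel and aluminium extruder head standing face up, fixed to the bench: round base 144 mm in diameter, barrel 108 mm, on top a dark steel ring with three brass studs round a centre spigot. A square lug with a red plug on the barrel marks the head's +x. Origin: centre of the base's underside, at bench height, z up.
- spigot_tip (a point): Top of the centre spigot, 104 mm above the bench. Spigot 20 mm in diameter, top 8 mm tapered to 10 mm. Two copper leaf springs in its sides, 79 to 99 mm above the bench, grip the die's bore: up to 10 N starts the bore over them, then they rub with some 2 to 6 N, so the die's own weight may not carry it down.
- ring_face (a point): Centre of the ring's flat top face, 70 mm above the bench, 120 mm in diameter: the seat of the die. 10 to 15 N down presses the die home; the contact force between die and head, springs included (8 N), must stay below 60 N. The ring is clamped and does not turn.
- stud_tips (a point): Point on the spigot's axis level with the stud tips, 84 mm above the bench. Three studs, 8 mm in diameter, 14 mm high, top 2.5 mm tapered, 120 degrees apart on a 42 mm radius. Their turn about the spigot is NOT measured: the first lies within 0.45 rad either way of the head's +x (this point's x). About 10 N down while turning finds them.
- flour_jar: White jar with a wooden lid, 76 mm in diameter, 120 mm high; a bystander. Origin: centre of the underside.
- bowl: Blue ceramic bowl, 110 mm wide, 50 mm high; a bystander. Origin: centre of the underside.
- scraper: Dough scraper lying flat, about 97 x 120 mm, 18 mm high, steel blade with a wooden handle; a bystander. Origin: about its middle, at bench height.
There are look-alikes about, which are no part of the job. There is more than one size of the head; the one meant has the size given above.

How it is judged:
By the outcome, as a careful person would: the job done as asked, in the order asked, and still so for the second after the job is handed in, with the robot touching nothing.
It also fails if it takes over 72 s, if anything falls off the work surface, if the arm or the gripper's body presses on something with over 40 N, if the wrist force passes 120 N, or if a joint passes its speed limit or range.

### The arm

A 6-joint arm with a two-finger parallel gripper is mounted at the origin on the work surface. World frame = base frame: x ahead of the robot, y to its left, z up, the work surface at z = 0. Lengths are in m, angles in rad, forces in N, time in s.
With the tool pointing down it reaches from about 0.3 to 0.775 m from the base axis. Payload 14.6 kg.
Tool frame: the origin (TCP) lies at the centre of the arm's flange, where the gripper is bolted on; the fingertips stand 199 mm ahead of it and the grasp point (between the pads) lies ctrl.tcp_to_grasp ahead of it (ctrl.tcp_to_grasp is the distance from the TCP to the grasp point, in m); z points along the fingers, y is the line along which they close (so a half turn about z gives the same grasp; the last joint's range is limited). The gripper opens to 94 mm and grips with 3 to 60 N. Pads are 16 mm wide; open, the fingers measure 119 mm over their backs; the gripper's body (75 mm by 177 mm) begins 78 mm behind the grasp point.
Start: joints at [-1.32, 0.3, 1.521, -0, 1.321, -0.067], TCP at [0.172, -0.522, 0.405] pointing down, gripper open.
Joint ranges: [-3.03, 3.03], [-0.79, 2.21], [0.23, 2.52], [-1.04, 4.18], [0, 3.07], [-2.55, 2.55]. Speed limits (rad/s): [2.22, 2.22, 2.57, 3.14, 3.14, 3.14].

### API

Orientations are given as [roll, pitch, yaw] about the fixed x, y, z axes, in that order (R = Rz(yaw) Ry(pitch) Rx(roll)).
In Python, from station import ctrl gives the robot as it stands. The module is installed in compiled form; this text tells all that it offers.
- The arm moves only by the shell command python3 -m jog 'ROWS' [OPENING] [FORCE]. ROWS is JSON, a list of rows, each a list of 6 numbers: the shift along the tool's x, y, z in cm, then the turn, a rotation vector about the tool's x, y, z in rad. In form: [[tx, ty, tz, ax, ay, az], ...]. A call has 1 to 8 rows; each row is the pose to reach, as a shift and turn from the pose commanded when the call began, along the tool's axes at that moment; what a row does not reach only later rows make up. A row lasts 1/10 s, in which the tool goes at most 50 mm and 8.59 degrees, less where a joint would pass 70% of its speed; a pose out of reach is approached as far as the arm can. A call with a gripper value outside its range is refused whole. OPENING is the opening in per cent of the stroke, from 0 (shut) to 100 (fully open), set as the call begins (- or left out, the last holds). The fingers move at their own pace and stop on an object; FORCE is the grip in N (left out, the last holds). Time passes only in rows, so rows that repeat a pose let the fingers close. It gives the time, the measured TCP pose, the force, the opening and the grip force at its end, in the units of the state.
- ctrl.get_obs(): the state, without advancing time (a new reading comes with each control period).
- ctrl.camera(name): name is "scene" or "side" or "wrist"; returns a dict with "img" (400x640x3 uint8, blue, green, red), "intrinsics" (3x3 intrinsics, pixels), "R" (3x3) and "t" (3): a world point X has camera coordinates R X + t. Camera axes: x right, y down, z forward; pixel columns grow to the right and rows downward; lengths in m; the calibration is good to about 2 mm. A picture is of the moment at which its call begins. There is no depth.
- ctrl.hand_in(): hands the job in; it is judged then, once.
The state is a dict: "time_s": time; "qpos": joint angles; "joint_vel": joint speeds; "tau": joint torques, N m; "ee_pos": TCP position; "eef_rot": TCP orientation; "force": force on the tool from outside, world axes, zero at the start; "moment": the same for the moment, N m; "grip_width": finger opening in m; "grip_force": force on a finger pad.
Only numpy, scipy, OpenCV 4.12 (cv2) and the standard library are available. Lean on these libraries where they do the work, as an engineer would, in place of code of your own. Each camera call takes 0.05 s, during which the arm holds its last target. There are 200 camera calls.

## Working session

There is one attempt and no reset: what is moved stays moved. The work goes in short steps, Python scripts to look and compute and a shell command to move; the robot and the scene stay as the last step left them, time stands still between calls to the robot, and variables do not carry over. Pictures are saved under pics/ and viewed, at most 10 in all, crops included, and the job is handed in when it is done.

```bash
mkdir -p pics
cat > h.py <<'E'
import numpy as np, cv2
from station import ctrl
from scipy.spatial.transform import Rotation as Ro
def cam(n,save=None):
    c=ctrl.camera(n)
    if save: cv2.imwrite('pics/'+save,c['img'])
    return c
def ray(c,u,v):
    R=np.array(c['R']);t=np.array(c['t']);o=-R.T@t
    d=R.T@np.linalg.inv(c['intrinsics'])@np.array([u,v,1.]); return o,d
def onz(c,u,v,z):
    o,d=ray(c,u,v); return o+d*(z-o[2])/d[2]
def proj(c,X):
    p=np.array(c['intrinsics'])@(np.array(c['R'])@np.array(X)+np.array(c['t'])); return p[:2]/p[2]
E
python3 - <<'E'
from h import *
o=ctrl.get_obs();print(ctrl.tcp_to_grasp,o)
for n in ['scene','side','wrist']:
    c=cam(n,n+'0.png'); print(n,-np.array(c['R']).T@c['t'], c['intrinsics'])
E
```

```text
0.1804 {'time_s': 0.0, 'qpos': array([-1.31959554e+00,  3.00474749e-01,  1.52160650e+00, -9.71198635e-06,
        1.32069323e+00, -6.66069832e-02]), 'joint_vel': array([ 5.82642492e-04, -4.57501287e-04, -2.25785660e-03,  1.10897688e-06,
        4.26750365e-05, -8.82360816e-05]), 'tau': array([ 9.25650675e-04, -5.31807804e+01, -3.52735877e+01,  7.08749355e-02,
        2.44231615e-02, -1.06952771e-04]), 'ee_pos': array([ 0.17185032, -0.52242368,  0.40407344]), 'eef_rot': array([-3.14041282e+00, -6.92734048e-05,  3.17810137e-01]), 'force': array([-0.34784232,  0.35429211, -0.13572015]), 'moment': array([0.01577431, 0.0215931 , 0.01482644]), 'grip_force': 0.0, 'grip_width': 0.093912761325426}
scene [1.3308483  0.04671553 1.12601282] [[460.64360771   0.         310.60921886]
 [  0.         460.64360771 195.8341721 ]
 [  0.           0.           1.        ]]
side [0.16196241 0.68394322 0.69229107] [[364.88444752   0.         316.66095393]
 [  0.         364.88444752 195.68921395]
 [  0.           0.           1.        ]]
wrist [ 0.24249836 -0.49886801  0.38364526] [[289.03705153   0.         322.88436575]
 [  0.         289.03705153 200.52379839]
 [  0.           0.           1.        ]]
```

View pics/scene0.png

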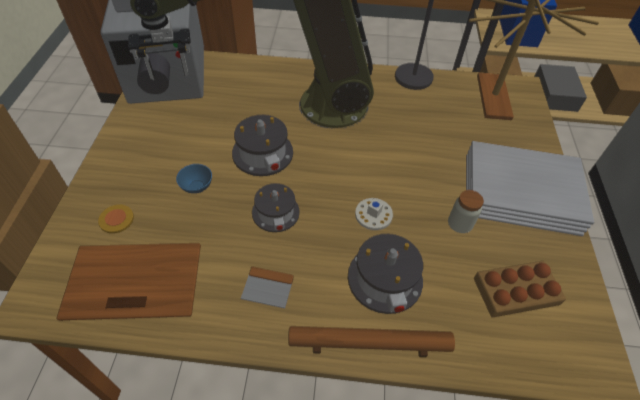

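View pics/side0.png

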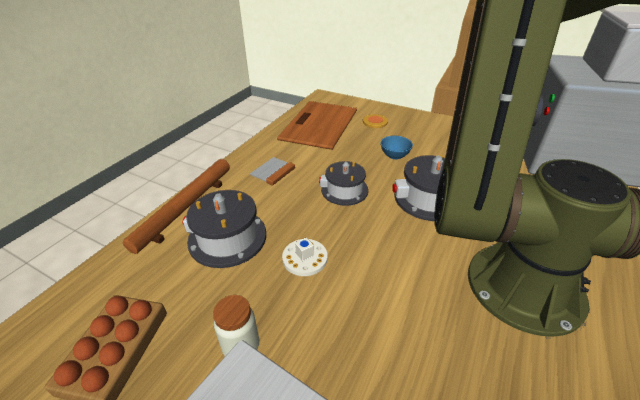

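Scene view: the die is the white disc with hub at (375,212), and the orange dish at (116,218) is not it. There are three candidate heads at (263,140), (275,205) and (388,268). I'll measure their sizes and zoom in on them.

Run:
```python
from h import *
c=cam('scene')
for n,(l,r,v,s) in dict(A=(232,294,154,(261,122)),B=(252,299,209,(275,192)),C=(348,424,277,(392,250))).items():
    a=onz(c,l,v,.006);b=onz(c,r,v,.006);print(n,a.round(3),b.round(3),'diam',np.linalg.norm(a-b).round(4),'spigot@.104',onz(c,*s,.104).round(3))
print('die',onz(c,375,213,.012).round(3),'diam',np.linalg.norm(onz(c,356,213,.012)-onz(c,393,213,.012)), 'hubtop', onz(c,376,205,.052).round(3))
for n,p in dict(jar=(463,225),bowl=(194,180),egg=(520,290)).items(): print(n,onz(c,*p,0).round(3))
i=c['img'];a=cv2.resize(i[95:315,220:440],(600,600),interpolation=cv2.INTER_CUBIC);cv2.imwrite('pics/crop1.png',a)
```

```text
A [ 0.301 -0.314  0.006] [ 0.275 -0.109  0.006] diam 0.2065 spigot@.104 [ 0.24  -0.22   0.104]
B [ 0.518 -0.205  0.006] [ 0.501 -0.063  0.006] diam 0.1423 spigot@.104 [ 0.522 -0.129  0.104]
C [0.714 0.098 0.006] [0.689 0.305 0.006] diam 0.2082 spigot@.104 [0.676 0.203 0.104]
die [0.492 0.166 0.012] diam 0.11156788195757397 hubtop [0.493 0.164 0.052]
jar [0.496 0.43  0.   ]
bowl [ 0.422 -0.411  0.   ]
egg [0.695 0.564 0.   ]
```

View pics/crop1.png

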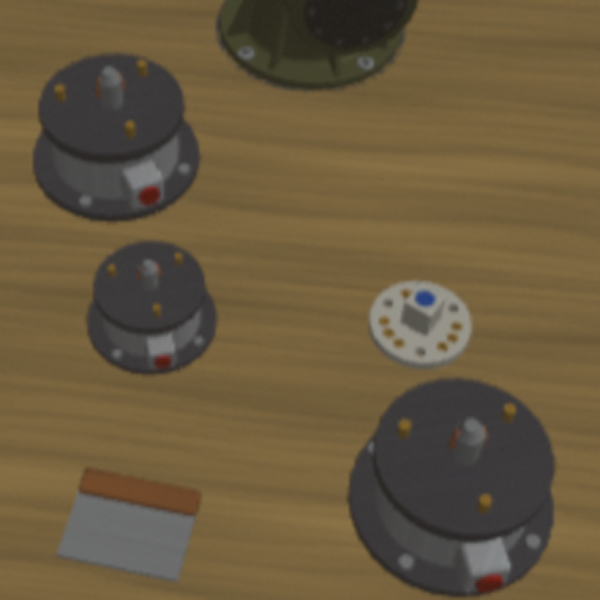

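Close crop: the middle-left head (crop (150,300)) has the 142 mm base, so it is the right one; the other two are about 207 mm. The die is at crop (420,322), with dark holes at (388,302), (453,308) and (420,351). The head's studs are at (112,270), (178,258) and (156,309).

Run:
```python
from h import *
c=cam('scene'); s=220/600
f=lambda p,z: onz(c,220+p[0]*s,95+p[1]*s,z)
for n,ps,z in (('die',[(388,302),(453,308),(420,351)],.012),('stud',[(112,268),(178,256),(156,308)],.084)):
    P=np.array([f(p,z) for p in ps]);m=P.mean(0);d=P-m
    print(n,m.round(4),np.hypot(d[:,0],d[:,1]).round(4),'ang mod120',(np.degrees(np.arctan2(d[:,1],d[:,0]))%120).round(1))
p=f((163,362),.04); print('plug',p.round(3))
o=ctrl.get_obs();R=Ro.from_euler('xyz',o['eef_rot']).as_matrix();print(R.round(3))
w=cam('wrist');print('wristcam in tool',(R.T@(-w['R'].T@w['t']-o['ee_pos'])).round(3),(w['R']@R).round(3))
print('die target in tool cm',(R.T@(np.array([.492,.166,.40])-o['ee_pos'])*100).round(1))
```

```text
die [0.49   0.1631 0.012 ] [0.042  0.0416 0.0418] ang mod120 [0.4 0.6 1. ]
stud [ 0.5228 -0.1314  0.084 ] [0.0412 0.0417 0.0419] ang mod120 [19.8 20.5 19.5]
plug [ 0.599 -0.106  0.04 ]
[[ 0.95   0.312 -0.   ]
 [ 0.312 -0.95   0.   ]
 [ 0.    -0.    -1.   ]]
wristcam in tool [ 0.074 -0.     0.021] [[-0.     1.    -0.   ]
 [-0.967 -0.    -0.255]
 [-0.255  0.     0.967]]
die target in tool cm [ 51.9 -55.4   0.5]
```

Hole and stud radii both come out at 42 mm, so the fix is sound. Die at (0.490, 0.163), head at (0.523, -0.131), studs 19° ahead of the holes. Next I move above the die.

```bash
python3 -m jog '[[2,-2,0,0,0,0],[5,-5.4,0,0,0,0],[8,-8.6,0,0,0,0],[11.4,-12.2,0,0,0,0],[14.8,-15.8,0,0,0,0],[18,-19.3,0,0,0,0],[21.4,-22.9,0,0,0,0],[24.8,-26.5,0,0,0,0]]' && python3 -m jog '[[3.4,-3.6,0,0,0,0],[6.8,-7.2,0,0,0,0],[10.2,-10.8,0,0,0,0],[13.6,-14.4,0,0,0,0],[17,-18,0,0,0,0],[20.4,-21.6,0,0,0,0],[23.8,-25.2,0,0,0,0],[27,-28.5,0,0,0,0]]' && python3 -m jog '[[0,0,0,0,0,0],[0,0,0,0,0,0]]'
python3 - <<'E'
from h import *
c=cam('wrist','w1.png')
o=ctrl.get_obs();print(o)
E
```

```text
time_s: 1.1
ee_pos: [0.3248, -0.1914, 0.4049]
eef_rot: [3.141, -0.0, 0.317]
force: [1.1, -1.6, 0.0]
grip_width: 0.0939
grip_force: 0.0
time_s: 1.9
ee_pos: [0.4925, 0.1642, 0.4046]
eef_rot: [3.142, -0.0, 0.318]
force: [0.5, -0.9, 0.3]
grip_width: 0.0938
grip_force: 0.0
time_s: 2.1
ee_pos: [0.4921, 0.1624, 0.4041]
eef_rot: [-3.142, 0.001, 0.319]
force: [-0.3, -0.6, -0.4]
grip_width: 0.0939
grip_force: 0.0
{'time_s': 2.15, 'qpos': array([ 2.46692482e-01,  2.28337330e-01,  1.61192874e+00, -1.40804073e-04,
        1.30198034e+00,  1.49945809e+00]), 'joint_vel': array([-0.02273119, -0.019283  ,  0.01016236, -0.00064177, -0.00110468,
       -0.0006298 ]), 'tau': array([  1.45854559, -47.67127275, -35.69964767,   0.06684803,
        -0.0912173 ,   0.05644582]), 'ee_pos': array([0.49186661, 0.16159534, 0.40439691]), 'eef_rot': array([3.14150387e+00, 6.61767412e-04, 3.18068129e-01]), 'force': array([0.40094345, 0.02634437, 0.17890085]), 'moment': array([ 0.04242042, -0.00156076,  0.04983571]), 'grip_force': 0.0, 'grip_width': 0.0940303068779103}
```

View pics/w1.png

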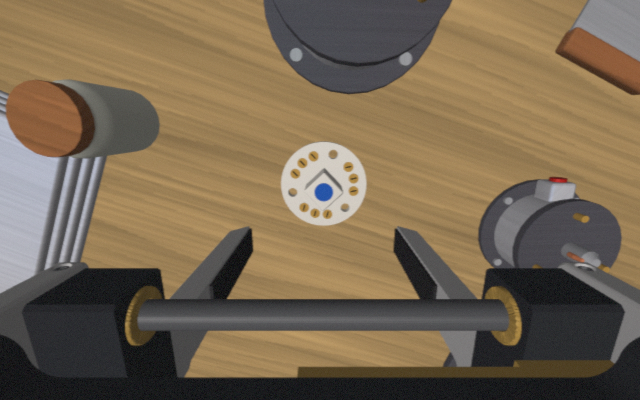

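Wrist view: the die is centred at (323,184), with holes at (333,154), (292,192) and (345,208), and the hub sits about 45° to the tool. Head B is at right, centred near (565,240). I'll refine centre and angle from these.

Run:
```python
from h import *
c=cam('wrist');i=c['img']
hsv=cv2.cvtColor(i,cv2.COLOR_BGR2HSV)
b=cv2.inRange(hsv,(105,150,80),(130,255,255));M=cv2.moments(b[130:240,270:380],True);bu,bv=M['m10']/M['m00']+270,M['m01']/M['m00']+130
print('blue',bu,bv,onz(c,bu,bv,.052).round(4))
g=cv2.cvtColor(i,cv2.COLOR_BGR2GRAY).astype(float)
P=[]
for u,v in [(333,154),(292,192),(345,208)]:
    w=np.clip(190-g[v-6:v+7,u-6:u+7],0,None);yy,xx=np.mgrid[v-6:v+7,u-6:u+7];P.append(onz(c,(w*xx).sum()/w.sum(),(w*yy).sum()/w.sum(),.012))
P=np.array(P);m=P.mean(0);d=P-m
print(m.round(4),np.hypot(d[:,0],d[:,1]).round(4),np.degrees(np.arctan2(d[:,1],d[:,0])).round(1))
s=[]
for z,p in ((.012,None),):
  wm=cv2.inRange(hsv,(0,0,150),(180,60,255));wm=wm[130:240,270:380]
  k=max(cv2.findContours(wm,0,1)[0],key=cv2.contourArea);e=cv2.fitEllipse(k);print('disc',onz(c,e[0][0]+270,e[0][1]+130,.012).round(4))
cv2.imwrite('pics/w1c.png',cv2.resize(i[135:235,270:380],(660,600),interpolation=cv2.INTER_CUBIC))
```

```text
blue 322.63084112149534 191.57009345794393 [0.4895 0.1614 0.052 ]
[0.4892 0.1615 0.012 ] [0.0423 0.0422 0.042 ] [   1.3  121.6 -118.6]
disc [0.4918 0.1621 0.012 ]
```

View pics/w1c.png

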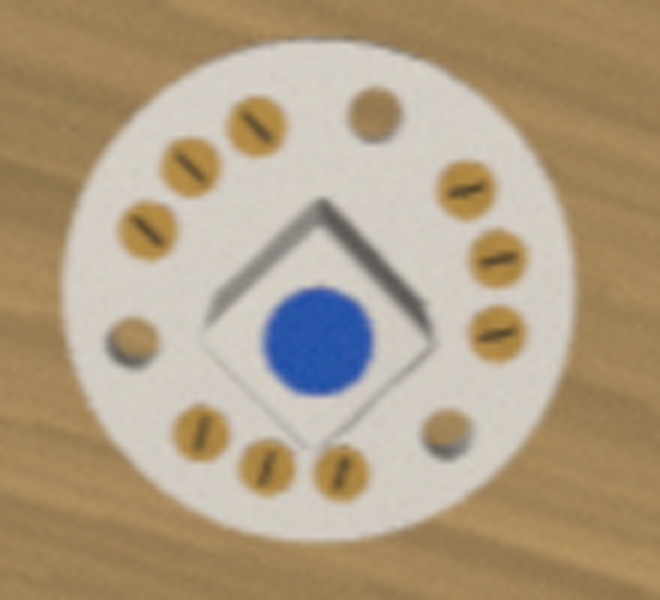

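The crop confirms it: holes at 1.4°, hub sides at about 61.4°. I'll turn the tool by +43.2° in world (az = -0.754) and descend.

```bash
python3 -m jog '[[-0.25,-0.08,2,0,0,-0.14],[-0.25,-0.08,5,0,0,-0.28],[-0.25,-0.08,8,0,0,-0.42],[-0.25,-0.08,11,0,0,-0.56],[-0.25,-0.08,13,0,0,-0.7],[-0.25,-0.08,13.5,0,0,-0.754],[-0.25,-0.08,13.5,0,0,-0.754],[-0.25,-0.08,13.5,0,0,-0.754]]'
python3 - <<'E'
from h import *
c=cam('wrist','w2.png');o=ctrl.get_obs();print(o['ee_pos'],o['eef_rot'],o['qpos'])
i=c['img'];hsv=cv2.cvtColor(i,cv2.COLOR_BGR2HSV)
b=cv2.inRange(hsv,(105,150,80),(130,255,255));M=cv2.moments(b,True);p=onz(c,M['m10']/M['m00'],M['m01']/M['m00'],.052)
print(p); R=Ro.from_euler('xyz',o['eef_rot']).as_matrix();print((R.T@(p-o['ee_pos'])*100).round(2), 'nominal?')
E
```

```text
time_s: 3.0
ee_pos: [0.4895, 0.1611, 0.2704]
eef_rot: [3.141, -0.001, 1.069]
force: [0.1, -0.4, 0.8]
grip_width: 0.094
grip_force: 0.0
[0.48953103 0.16129082 0.27053116] [ 3.14062739e+00 -9.32761435e-04  1.06906362e+00] [2.47205007e-01 3.79761529e-01 1.75342182e+00 3.07046714e-05
 1.00706725e+00 7.48921780e-01]
[0.48942809 0.16156208 0.052     ]
[-0.   -0.04 21.85] nominal?
```

View pics/w2.png

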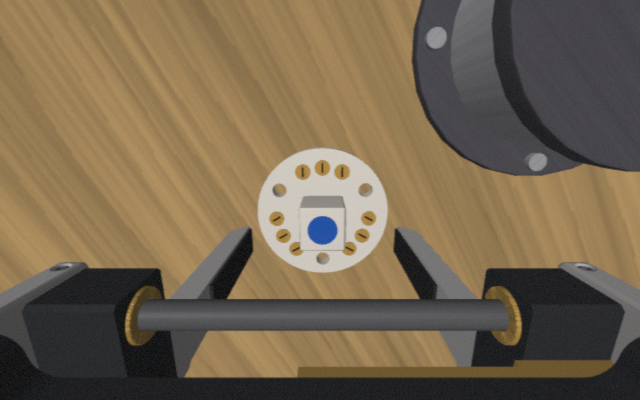

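The hub is square to the fingers and centred at (322,230). I descend 5.5 cm, grip and lift.

```bash
python3 -m jog '[[0,0,2.5,0,0,0],[0,0,4.5,0,0,0],[0,0,5.3,0,0,0],[0,0,5.5,0,0,0],[0,0,5.5,0,0,0],[0,0,5.5,0,0,0]]' 100 40 && python3 -m jog '[[0,0,0,0,0,0],[0,0,0,0,0,0],[0,0,0,0,0,0],[0,0,0,0,0,0],[0,0,0,0,0,0],[0,0,0,0,0,0],[0,0,0,0,0,0],[0,0,0,0,0,0]]' 0 40 && python3 -m jog '[[0,0,-1,0,0,0],[0,0,-3,0,0,0],[0,0,-6,0,0,0],[0,0,-9,0,0,0],[0,0,-12,0,0,0],[0,0,-14.5,0,0,0],[0,0,-15,0,0,0],[0,0,-15,0,0,0]]'
```

```text
time_s: 3.65
ee_pos: [0.4897, 0.1619, 0.2156]
eef_rot: [3.14, -0.001, 1.072]
force: [0.9, 0.5, 0.3]
grip_width: 0.0941
grip_force: 0.0
time_s: 4.45
ee_pos: [0.4894, 0.1618, 0.2147]
eef_rot: [3.142, -0.0, 1.072]
force: [-0.4, 0.3, -1.2]
grip_width: 0.0337
grip_force: 40.3
time_s: 5.25
ee_pos: [0.4893, 0.1618, 0.3649]
eef_rot: [3.141, -0.001, 1.072]
force: [-0.1, -0.6, -3.3]
grip_width: 0.0337
grip_force: 40.0
```

Lifted. The head gets refined by triangulating its brass studs from the scene and side views; the start images are unobstructed and those cameras are fixed.

Run:
```python
from h import *
for n in ('scene','side'):
    c=cam(n);i=cv2.imread(f'pics/{n}0.png');hsv=cv2.cvtColor(i,cv2.COLOR_BGR2HSV)
    m=cv2.inRange(hsv,(12,130,90),(28,255,255))
    pts=[]
    q=proj(c,[.523,-.131,.08])
    for k in range(3):
        a=np.radians(20+120*k);u,v=proj(c,[.5228+.042*np.cos(a),-.1314+.042*np.sin(a),.083])
        r=6;x0,y0=int(round(u))-r,int(round(v))-r
        M=cv2.moments(m[y0:y0+2*r+1,x0:x0+2*r+1],True)
        p=np.array([M['m10'],M['m01']])/max(M['m00'],1)+[x0,y0];pts.append(onz(c,*p,.078 if n=='side' else .080));print(n,(u.round(1),v.round(1)),p.round(1),M['m00'])
    P=np.array(pts);d=P-P.mean(0);print(P.mean(0).round(4),np.hypot(d[:,0],d[:,1]).round(4),(np.degrees(np.arctan2(d[:,1],d[:,0]))%120).round(1))
    a=i[int(q[1])-35:int(q[1])+35,int(q[0])-40:int(q[0])+40];cv2.imwrite(f'pics/h_{n}.png',cv2.resize(a,(400,350),interpolation=cv2.INTER_CUBIC)); print('crop origin',int(q[0])-40,int(q[1])-35)
cv2.imwrite('pics/h.png',np.hstack([cv2.imread('pics/h_scene.png'),cv2.imread('pics/h_side.png')]))
```

```text
scene (np.float64(277.3), np.float64(208.2)) [276.8 207.6] 5.0
scene (np.float64(285.4), np.float64(189.1)) [284.8 188.6] 5.0
scene (np.float64(260.8), np.float64(193.5)) [260.6 192.8] 5.0
[ 0.5185 -0.1335  0.08  ] [0.0422 0.0416 0.0416] [19.7 20.2 19.3]
crop origin 234 162
side (np.float64(329.3), np.float64(167.3)) [327.1 165.4] 84.0
side (np.float64(349.6), np.float64(176.1)) [351.5 178. ] 10.0
side (np.float64(351.5), np.float64(162.1)) [351.7 159.2] 88.0
[ 0.5282 -0.1431  0.078 ] [0.0494 0.0582 0.0518] [15.7 18.7 25.7]
crop origin 303 134
```

View pics/h.png

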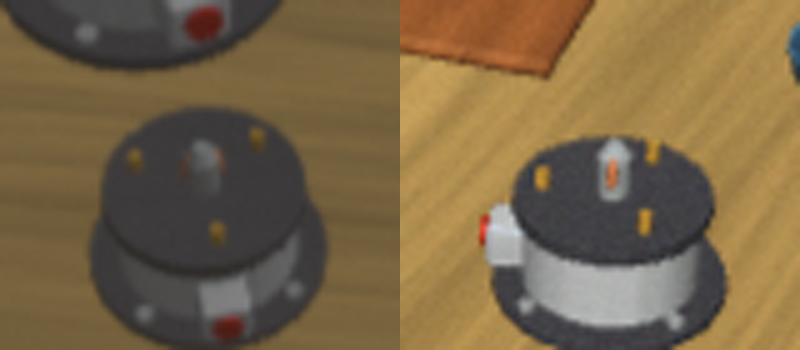

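Crops: the spigot tip is at scene (274.6,190.2) and side (345.6,162). The side view shows the studs at (331,170), (354,164) and (352,178), where the colour window had slipped onto the wood. I'll recompute from these picks.

Run:
```python
from h import *
D={'scene':((234,162),(203,143),.104,[(135,158),(257,139),(217,232)]),'side':((303,134),(213,140),.104,[(141,178),(253,152),(244,221)])}
rays=[]
for n,(o,s,z,st) in D.items():
    c=cam(n);f=lambda p:(p[0]/5-.4+o[0],p[1]/5-.4+o[1])
    P=np.array([onz(c,*f(p),.0775) for p in st]);m=P.mean(0);d=P-m
    print(n,'spigot',onz(c,*f(s),z).round(4),'studs',m.round(4),np.hypot(d[:,0],d[:,1]).round(4),(np.degrees(np.arctan2(d[:,1],d[:,0]))%120).round(1))
    uv=np.array([f(p) for p in st]).mean(0); rays.append(ray(c,*uv))
(o1,d1),(o2,d2)=rays;t=np.linalg.lstsq(np.c_[d1,-d2],o2-o1,rcond=None)[0];print('tri',(o1+t[0]*d1).round(4),(o2+t[1]*d2).round(4))
```

```text
scene spigot [ 0.5154 -0.1325  0.104 ] studs [ 0.5185 -0.1333  0.0775] [0.0422 0.0412 0.0418] [18.8 19.  20.1]
side spigot [ 0.5206 -0.1372  0.104 ] studs [ 0.5175 -0.1323  0.0775] [0.0425 0.0418 0.0415] [20.4 19.4 20.7]
tri [ 0.5179 -0.1334  0.0763] [ 0.5179 -0.1334  0.0763]
```

The two views agree: head at (0.518, -0.133), triangulated stud height 0.076 m, studs at 19.6°. I carry the die over, stopping about 10° short of the stud angle.

```bash
python3 -m jog '[[-2,1.4,0,0,0,0],[-5.5,3.7,0,0,0,-0.03],[-9.5,6.4,0,0,0,-0.06],[-13.5,9.2,0,0,0,-0.09],[-17.5,11.9,0,0,0,-0.12],[-21.5,14.6,0,0,0,-0.143],[-23.5,15.9,0,0,0,-0.143],[-24.5,16.6,0,0,0,-0.143]]' && python3 -m jog '[[0,0,0,0,0,0],[0,0,0,0,0,0],[0,0,0,0,0,0]]'
python3 - <<'E'
from h import *
o=ctrl.get_obs();print(o['force'],o['moment'])
a=[]
for n in('scene','side'):
    c=cam(n);u,v=map(int,proj(c,[.518,-.133,.12]));print(n,u-40,v-38)
    a.append(cv2.resize(c['img'][v-38:v+38,u-40:u+40],(400,380),interpolation=cv2.INTER_CUBIC))
cv2.imwrite('pics/ov.png',np.hstack(a))
E
```

```text
time_s: 6.25
ee_pos: [0.5178, -0.1347, 0.3635]
eef_rot: [-3.14, 0.0, 1.212]
force: [-0.2, 0.6, -2.4]
grip_width: 0.0334
grip_force: 40.0
time_s: 6.55
ee_pos: [0.518, -0.1314, 0.3645]
eef_rot: [-3.141, -0.0, 1.216]
force: [-0.5, -0.4, -3.6]
grip_width: 0.0336
grip_force: 40.0
[-0.49482911 -0.43509235 -3.57649545] [-0.10952777 -0.03299022  0.02884337]
scene 233 149
side 305 119
```

View pics/ov.png

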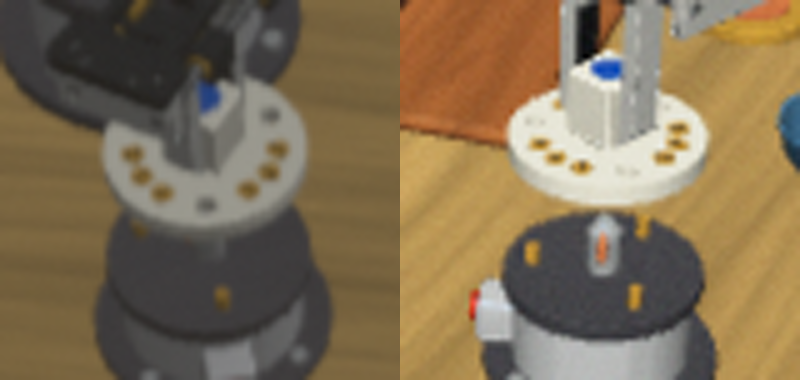

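Both views show the die centred above the spigot. I lower it in small steps and watch the force.

```bash
python3 -m jog '[[0,0,1.5,0,0,0],[0,0,3,0,0,0],[0,0,4,0,0,0],[0,0,4.4,0,0,0],[0,0,4.7,0,0,0],[0,0,4.7,0,0,0],[0,0,4.7,0,0,0]]' && python3 -m jog '[[0,0,0.1,0,0,0],[0,0,0.2,0,0,0],[0,0,0.3,0,0,0],[0,0,0.3,0,0,0],[0,0,0.3,0,0,0]]'
```

```text
time_s: 7.35
ee_pos: [0.518, -0.1327, 0.3181]
eef_rot: [3.141, -0.0, 1.215]
force: [1.5, 1.2, -2.6]
grip_width: 0.0338
grip_force: 40.0
time_s: 7.85
ee_pos: [0.518, -0.1327, 0.3146]
eef_rot: [-3.142, 0.0, 1.215]
force: [0.4, 0.3, -2.1]
grip_width: 0.0336
grip_force: 40.0
```

```bash
python3 -m jog '[[0,0,0.1,0,0,0],[0,0,0.2,0,0,0],[0,0,0.3,0,0,0],[0,0,0.3,0,0,0],[0,0,0.3,0,0,0]]' && python3 -m jog '[[0,0,0.1,0,0,0],[0,0,0.2,0,0,0],[0,0,0.3,0,0,0],[0,0,0.3,0,0,0]]'
```

```text
time_s: 8.35
ee_pos: [0.5179, -0.1327, 0.3116]
eef_rot: [-3.142, 0.0, 1.215]
force: [-0.1, 0.5, -2.4]
grip_width: 0.0338
grip_force: 40.0
time_s: 8.75
ee_pos: [0.518, -0.1328, 0.3086]
eef_rot: [3.141, 0.0, 1.215]
force: [0.9, -1.8, -2.2]
grip_width: 0.0338
grip_force: 40.0
```

```bash
python3 -m jog '[[0,0,0.1,0,0,0],[0,0,0.2,0,0,0],[0,0,0.3,0,0,0],[0,0,0.3,0,0,0]]' && python3 -m jog '[[0,0,0.1,0,0,0],[0,0,0.2,0,0,0],[0,0,0.3,0,0,0],[0,0,0.3,0,0,0]]'
```

```text
time_s: 9.15
ee_pos: [0.518, -0.1328, 0.3055]
eef_rot: [3.142, 0.0, 1.215]
force: [1.0, -2.9, -3.1]
grip_width: 0.0338
grip_force: 40.0
time_s: 9.55
ee_pos: [0.518, -0.1327, 0.3024]
eef_rot: [-3.142, -0.0, 1.215]
force: [3.2, -0.9, -1.8]
grip_width: 0.0336
grip_force: 40.0
```

The bore is on the spigot with small side forces (≤3 N). I go on down to the studs in finer steps.

```bash
python3 -m jog '[[0,0,0.1,0,0,0],[0,0,0.2,0,0,0],[0,0,0.2,0,0,0]]' && python3 -m jog '[[0,0,0.05,0,0,0],[0,0,0.1,0,0,0],[0,0,0.1,0,0,0]]'
```

```text
time_s: 9.85
ee_pos: [0.5179, -0.1327, 0.3004]
eef_rot: [-3.141, -0.0, 1.215]
force: [1.8, -2.0, -2.1]
grip_width: 0.0338
grip_force: 40.0
time_s: 10.15
ee_pos: [0.5179, -0.1327, 0.2996]
eef_rot: [-3.142, -0.0, 1.215]
force: [1.2, -2.0, -0.0]
grip_width: 0.0337
grip_force: 40.0
```

```bash
python3 -m jog '[[0,0,0.05,0,0,0],[0,0,0.1,0,0,0],[0,0,0.1,0,0,0]]'; python3 -c "
from station import ctrl;o=ctrl.get_obs();print(o['force'],o['moment'])"
```

```text
time_s: 10.45
ee_pos: [0.5179, -0.1327, 0.2985]
eef_rot: [-3.141, -0.0, 1.215]
force: [0.5, -2.0, 0.1]
grip_width: 0.0338
grip_force: 40.0
[ 0.51668016 -2.02506685  0.05921279] [-0.51477281 -0.29636733 -0.00547615]
```

```bash
python3 -m jog '[[0,0,0.05,0,0,0],[0,0,0.05,0,0,0]]';python3 -m jog '[[0,0,0.05,0,0,0],[0,0,0.05,0,0,0]]'; python3 -c "
from station import ctrl;o=ctrl.get_obs();print(o['force'],o['moment'])"
```

```text
time_s: 10.65
ee_pos: [0.518, -0.1327, 0.2981]
eef_rot: [-3.142, -0.0, 1.215]
force: [1.2, -2.0, 1.0]
grip_width: 0.0338
grip_force: 40.0
time_s: 10.85
ee_pos: [0.5179, -0.1327, 0.2976]
eef_rot: [-3.142, -0.0, 1.215]
force: [1.6, -2.1, -0.3]
grip_width: 0.0339
grip_force: 40.0
[ 1.57892424 -2.05176575 -0.33124753] [-0.57183535 -0.29911638  0.01594044]
```

```bash
python3 -m jog '[[0,0,0.05,0,0,0],[0,0,0.1,0,0,0],[0,0,0.1,0,0,0]]';python3 -m jog '[[0,0,0.05,0,0,0],[0,0,0.05,0,0,0]]'; python3 -c "
from station import ctrl;o=ctrl.get_obs();print(o['force'],o['moment'])"
```

```text
time_s: 11.15
ee_pos: [0.5179, -0.1327, 0.2965]
eef_rot: [-3.141, -0.0, 1.215]
force: [1.6, -2.5, 0.6]
grip_width: 0.034
grip_force: 40.0
time_s: 11.35
ee_pos: [0.5179, -0.1327, 0.2961]
eef_rot: [3.142, 0.0, 1.215]
force: [0.7, -2.7, 1.2]
grip_width: 0.0334
grip_force: 40.0
[ 0.72379728 -2.74911205  1.17792788] [-0.49561531 -0.24475873 -0.01879912]
```

```bash
python3 -m jog '[[0,0,0.05,0,0,0],[0,0,0.1,0,0,0],[0,0,0.1,0,0,0]]'; python3 -c "
from station import ctrl;o=ctrl.get_obs();print(o['force'],o['moment'])"
```

```text
time_s: 11.65
ee_pos: [0.518, -0.1327, 0.296]
eef_rot: [3.141, 0.0, 1.215]
force: [-3.8, -2.2, 12.3]
grip_width: 0.0339
grip_force: 40.0
[-3.80076909 -2.15264897 12.26256349] [-0.24018842  0.79121713 -0.04243753]
```

Stud contact at about 12 N. Now I turn in the positive direction under this light pressure, watching for the drop.

```bash
for k in 1 2; do python3 -m jog '[[0,0,0,0,0,-0.02],[0,0,0,0,0,-0.04],[0,0,0,0,0,-0.04]]'|egrep 'ee|force|eef'; done
```

```text
ee_pos: [0.518, -0.1328, 0.296]
eef_rot: [3.141, -0.0, 1.255]
force: [-2.1, -2.1, 11.1]
grip_force: 40.0
ee_pos: [0.5181, -0.1327, 0.2959]
eef_rot: [3.141, -0.0, 1.295]
force: [-1.5, -1.8, 9.4]
grip_force: 40.0
```

```bash
python3 -m jog '[[0,0,0,0,0,-0.02],[0,0,0,0,0,-0.04],[0,0,0,0,0,-0.04]]'|egrep 'ee|force|eef';python3 -m jog '[[0,0,0,0,0,-0.02],[0,0,0,0,0,-0.03],[0,0,0,0,0,-0.03]]'|egrep 'ee|force|eef'
```

```text
ee_pos: [0.5181, -0.1327, 0.2958]
eef_rot: [3.141, -0.0, 1.335]
force: [0.4, -2.0, 7.5]
grip_force: 40.0
ee_pos: [0.518, -0.1327, 0.2953]
eef_rot: [3.141, 0.0, 1.365]
force: [2.0, -1.6, 2.2]
grip_force: 40.0
```

Force fell and the die sank near the predicted angle (1.389), so I finish the turn and probe downward.

```bash
python3 -m jog '[[0,0,0,0,0,-0.025],[0,0,0.05,0,0,-0.025],[0,0,0.1,0,0,-0.025],[0,0,0.1,0,0,-0.025]]'|egrep 'ee|force|eef';python3 -m jog '[[0,0,0.05,0,0,0],[0,0,0.1,0,0,0],[0,0,0.1,0,0,0]]'|egrep 'ee|force|eef'
```

```text
ee_pos: [0.5179, -0.1327, 0.2939]
eef_rot: [-3.141, -0.0, 1.39]
force: [1.2, -2.0, -0.0]
grip_force: 40.0
ee_pos: [0.5179, -0.1327, 0.293]
eef_rot: [-3.141, -0.0, 1.39]
force: [1.1, -1.6, 1.0]
grip_force: 40.0
```

The holes are on the studs: 2.5 mm below the contact level at low force. Next I lower toward home, expected at TCP z ≈ 0.282.

```bash
for k in 1 2; do python3 -m jog '[[0,0,0.1,0,0,0],[0,0,0.2,0,0,0],[0,0,0.3,0,0,0],[0,0,0.3,0,0,0]]'|egrep 'ee|force|eef';done; python3 -m jog '[[0,0,0.1,0,0,0],[0,0,0.2,0,0,0],[0,0,0.2,0,0,0]]'|egrep 'ee|force|eef'
```

```text
ee_pos: [0.5179, -0.1327, 0.2899]
eef_rot: [-3.141, -0.0, 1.39]
force: [1.9, -2.1, -0.3]
grip_force: 40.0
ee_pos: [0.5179, -0.1327, 0.2869]
eef_rot: [-3.141, -0.0, 1.39]
force: [2.1, -2.4, 0.4]
grip_force: 40.0
ee_pos: [0.5179, -0.1327, 0.285]
eef_rot: [-3.141, -0.0, 1.39]
force: [1.6, -2.4, -0.4]
grip_force: 40.0
```

```bash
python3 -m jog '[[0,0,0.05,0,0,0],[0,0,0.1,0,0,0],[0,0,0.15,0,0,0],[0,0,0.2,0,0,0],[0,0,0.2,0,0,0]]'|egrep 'ee|force|eef';for k in 1 2; do python3 -m jog '[[0,0,0.05,0,0,0],[0,0,0.05,0,0,0]]'|egrep 'ee|force|eef';done
```

```text
ee_pos: [0.5179, -0.1327, 0.2846]
eef_rot: [3.141, 0.0, 1.39]
force: [-7.5, 0.6, 19.0]
grip_force: 40.0
ee_pos: [0.5179, -0.1327, 0.2846]
eef_rot: [3.141, 0.0, 1.39]
force: [-10.5, 1.1, 24.6]
grip_force: 40.0
ee_pos: [0.5179, -0.1327, 0.2845]
eef_rot: [3.141, 0.0, 1.39]
force: [-13.9, 1.9, 30.5]
grip_force: 40.0
```

Stopped at z = 0.2846, which matches the bench-based home height (0.215 + 0.070 = 0.285). I relax the pressure and check seating by picture.

```bash
python3 -m jog '[[0,0,-0.1,0,0,0],[0,0,-0.2,0,0,0],[0,0,-0.2,0,0,0]]'|egrep 'ee|force|eef'
python3 - <<'E'
from h import *
o=ctrl.get_obs();print(o['force'],o['moment'])
a=[]
for n in('scene','side'):
    c=cam(n);u,v=map(int,proj(c,[.518,-.133,.07]));print(n,u-40,v-38, 'die top rim, near side, z=.082:',proj(c,[.518,-.133,.082]))
    a.append(cv2.resize(c['img'][v-30:v+30,u-40:u+40],(400,300),interpolation=cv2.INTER_CUBIC))
cv2.imwrite('pics/seat.png',np.hstack(a))
E
```

```text
ee_pos: [0.5179, -0.1327, 0.2846]
eef_rot: [3.141, 0.0, 1.39]
force: [-2.1, -1.6, 9.4]
grip_force: 40.0
[-2.08897961 -1.63561872  9.3604674 ] [-0.18344165  0.48670486 -0.0236339 ]
scene 234 160 die top rim, near side, z=.082: [274.24935064 195.66989655]
side 304 134 die top rim, near side, z=.082: [345.12271811 168.79886505]
```

View pics/seat.png

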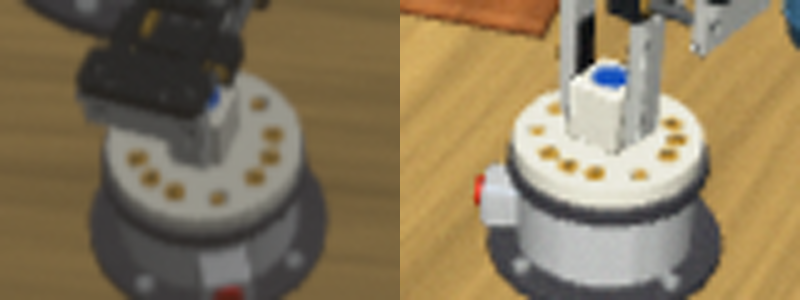

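The die sits flat on the ring in both views, with brass studs showing in the holes. I let go and back off straight up.

```bash
python3 -m jog '[[0,0,0,0,0,0],[0,0,0,0,0,0],[0,0,0,0,0,0],[0,0,0,0,0,0],[0,0,0,0,0,0],[0,0,0,0,0,0]]' 100 && python3 -m jog '[[0,0,-1,0,0,0],[0,0,-3,0,0,0],[0,0,-6,0,0,0],[0,0,-9,0,0,0],[0,0,-12,0,0,0],[0,0,-14,0,0,0],[0,0,-14,0,0,0],[0,0,-14,0,0,0]]'
python3 - <<'E'
from h import *
c0=cam('wrist');a=[cv2.resize(c0['img'][100:340,200:440],(380,380))]
c=cam('side');u,v=map(int,proj(c,[.518,-.133,.07]));a.append(cv2.resize(c['img'][v-35:v+35,u-35:u+35],(380,380),interpolation=cv2.INTER_CUBIC))
cv2.imwrite('pics/fin.png',np.hstack(a))
i=c0['img'];hsv=cv2.cvtColor(i,cv2.COLOR_BGR2HSV)
b=cv2.inRange(hsv,(105,150,80),(130,255,255));M=cv2.moments(b,True);p=onz(c0,M['m10']/M['m00'],M['m01']/M['m00'],.122);print('hub top',p)
# apparent hub-top height from side view of blue dot
hs=cv2.cvtColor(c['img'],cv2.COLOR_BGR2HSV);b=cv2.inRange(hs,(105,150,80),(130,255,255));b[:v-35]=0;b[v+35:]=0;b[:,:u-35]=0;b[:,u+35:]=0
M2=cv2.moments(b,True);o1,d1=ray(c0,M['m10']/M['m00'],M['m01']/M['m00']);o2,d2=ray(c,M2['m10']/M2['m00'],M2['m01']/M2['m00'])
t=np.linalg.lstsq(np.c_[d1,-d2],o2-o1,rcond=None)[0];print('tri',o1+t[0]*d1,o2+t[1]*d2)
E
```

```text
time_s: 16.55
ee_pos: [0.5179, -0.1327, 0.2841]
eef_rot: [-3.142, -0.0, 1.39]
force: [-0.1, 0.2, 0.2]
grip_width: 0.0784
grip_force: 0.0
time_s: 17.35
ee_pos: [0.5178, -0.1327, 0.4239]
eef_rot: [3.142, -0.0, 1.39]
force: [0.1, -0.7, -0.9]
grip_width: 0.094
grip_force: 0.0
hub top [ 0.51842836 -0.13403632  0.122     ]
tri [ 0.51844796 -0.13392274  0.1224279 ] [ 0.51796721 -0.13419818  0.12252303]
```

View pics/fin.png

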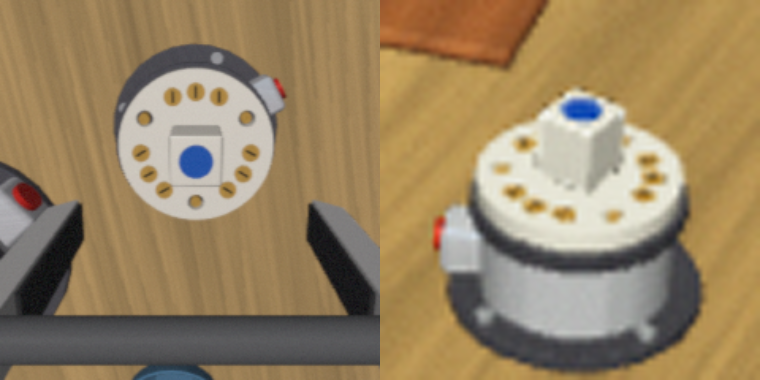

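Hub top triangulates to 0.1224 m (home 0.122), with the studs centred in the holes. One gentle press on the hub top with closed fingers will rule out any residual tilt.

```bash
python3 -m jog '[[0,0,0,0,0,0],[0,0,2,0,0,0],[0,0,4,0,0,0],[0,0,6,0,0,0],[0,0,8,0,0,0],[0,0,9,0,0,0],[0,0,9.6,0,0,0],[0,0,9.6,0,0,0]]' 0 && python3 -m jog '[[0,0,0.1,0,0,0],[0,0,0.2,0,0,0],[0,0,0.3,0,0,0],[0,0,0.4,0,0,0],[0,0,0.45,0,0,0],[0,0,0.45,0,0,0]]'
```

```text
time_s: 18.25
ee_pos: [0.518, -0.1327, 0.3277]
eef_rot: [-3.141, -0.0, 1.39]
force: [0.3, 0.3, 0.4]
grip_width: 0.0334
grip_force: 0.0
time_s: 18.85
ee_pos: [0.5179, -0.1327, 0.3236]
eef_rot: [-3.142, -0.0, 1.39]
force: [-0.1, 0.5, -0.7]
grip_width: 0.0005
grip_force: 0.0
```

```bash
python3 -m jog '[[0,0,0.05,0,0,0],[0,0,0.1,0,0,0],[0,0,0.15,0,0,0],[0,0,0.15,0,0,0]]'|egrep 'ee_p|force'; python3 -m jog '[[0,0,0.05,0,0,0],[0,0,0.1,0,0,0],[0,0,0.1,0,0,0]]'|egrep 'ee_p|force'
```

```text
ee_pos: [0.5179, -0.1327, 0.3221]
force: [0.8, 0.1, -0.5]
grip_force: 0.0
ee_pos: [0.5179, -0.1327, 0.3215]
force: [-1.6, 0.9, 5.8]
grip_force: 2.3
```

```bash
python3 -m jog '[[0,0,0.05,0,0,0],[0,0,0.08,0,0,0],[0,0,0.08,0,0,0]]'|egrep 'ee_p|force'; python3 -m jog '[[0,0,-1,0,0,0],[0,0,-4,0,0,0],[0,0,-8,0,0,0],[0,0,-12,0,0,0],[0,0,-12,0,0,0],[0,0,-12,0,0,0]]'|egrep 'ee_p|force'
```

```text
ee_pos: [0.5179, -0.1327, 0.3214]
force: [-5.7, 2.2, 12.3]
grip_force: 6.5
ee_pos: [0.5178, -0.1327, 0.4409]
force: [-0.3, -0.3, 0.1]
grip_force: 0.0
```

The hub resists firmly at its home height (12 N, no travel), and the arm is clear. I hand in.

```bash
python3 -c "
from station import ctrl;print(ctrl.hand_in())"
```

```text
the job is handed in; nothing more can be done
None
```

The die is seated on the extruder head: its three holes are over the studs, it measures at home height on the ring, it has been released with the arm clear, and the job is handed in (no verdict was shown).

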